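# Refit the keyed plate of the grain mill

## Task

The grinding plate of the opened grain mill has been put back with its notch out of line. With a fingertip against the plate's upright peg, push the plate round until its notch stands over the locating pin at the edge of the mill, then press down on the middle of the plate until it is fully home on the mill. Do not lift the plate, and leave the mug, padlock, torch and scoop as they are.

Things in the scene. Friction and masses are not known exactly. Their poses are not given: they have to be found in the camera images.
- mill: Lower half of a bench grain mill: upright white drum fixed to the counter, 170 mm across (176 at the foot), its flat top (deck) 80 mm above the counter; a black spout block, below the deck, stands 30 mm out of its side opposite the pin. Origin: centre of its underside; z up; x points from the axis to the locating pin. Position and yaw vary, any way round.
- pin (a point): Middle of the top face of the fixed steel locating pin: a low bar on the deck, 10 mm wide, 6 mm high, lying radially from 54 to 80 mm from the drum's axis (this point at 67 mm), so that its outer end shows beyond the plate's rim. The plate starts 2 mm clear above it.
- plate: Round aluminium grinding plate, 0.42 kg (within 15 %), 124 mm across, 10 mm thick. Lies level, centred within 1 mm on a stud in the mill's axis; turns either way under about 1 to 2 N at its peg. Origin: centre of its underside, 88 mm above the counter at the start, 80 mm when home; z up; x points to its notch, so it is lined up when its x points as the mill's x. Starts 35 to 180 degrees out.
- notch (a point): Point on the plate's underside in the middle of its only notch, 57 mm from the plate's axis. The notch in the rim is 20 mm wide, 10 mm deep (from 52 mm out to the rim). It passes over the pin only within about 4 degrees of lined up; otherwise a press leaves the plate caught on the pin, tilted about 3 degrees, not home.
- peg_top (a point): Top of the steel finger peg of the plate, on the opposite side from the notch: an upright round peg 14 mm in diameter, 45 mm from the plate's axis, rising 28 mm above the plate's upper face.
- hub_top (a point): Centre of the flat top of the hub in the middle of the plate: a solid boss 40 mm across, its top 16 mm above the plate's upper face. Press here.
- collar (a joint): Stiff push-fit collar (80 mm across) in the mill, beneath the plate, that carries it: 0 at the start (up), 0.008 m with the plate home. It slides down under about 6 to 10 N of press and stays where it is left; it does not spring back.
- mug: White ceramic mug, 82 mm across, 95 mm tall, handle on one side; stands near the mill. Origin: centre of its underside. Leave alone.
- padlock: Steel padlock lying flat, body 46 x 50 x 22 mm, shackle towards its x. Origin: centre of the body's underside. Leave alone.
- torch: Black torch standing on its lens end, 46 mm across at the foot, 135 mm tall. Origin: centre of its underside. Leave alone.
- scoop: Green plastic feed scoop, 210 mm long, 85 mm wide, 52 mm tall, beyond the mill. Origin: at the underside, at the rear end of the pan; the open mouth is 105 mm along its x, the handle reaches 100 mm the other way. Leave alone.
Things that resemble listed ones, but are neither listed nor needed, are in the scene too. Several things look just like the mill: the one meant starts farthest to the robot's right.

How it is judged:
By the outcome, as a careful person would: the job done as asked, in the order asked, and still so for the second after the job is handed in, with the robot touching nothing.
It also fails if it takes over 64 s, if anything falls off the work surface, if the arm or the gripper's body presses on something with over 40 N, if the wrist force passes 120 N, or if a joint passes its speed limit or range.

## Robot

A 6-joint arm with a two-finger parallel gripper is mounted at the origin on the work surface. World frame = base frame: x ahead of the robot, y to its left, z up, the work surface at z = 0. Lengths are in m, angles in rad, forces in N, time in s.
With the tool pointing down it reaches from about 0.225 to 0.875 m from the base axis. Payload 3.4 kg.
Tool frame: the origin (TCP) lies on the centre line of the jaws, within the pads' length; the fingertips stand 17 mm ahead of it and the grasp point (between the pads) lies 2 mm behind it (nose_length is the distance from the TCP to the fingertips, in m); z points along the fingers, y is the line along which they close (so a half turn about z gives the same grasp; the last joint's range is limited). The gripper opens to 85 mm and grips with 20 to 120 N. Pads are 22 mm wide; open, the fingers measure 114 mm over their backs; the gripper's body (76 mm by 85 mm) begins 54 mm behind the grasp point. The pads swing forward as they close: fully open they stand 13 mm farther back than shut.
Start: joints at [-1.286, 0.276, 1.505, -0, 1.361, -0.121], TCP at [0.227, -0.528, 0.248] pointing down, gripper open.
Joint ranges: [-2.89, 2.89], [-0.75, 2.08], [0.22, 2.7], [-1.18, 4.32], [0.11, 2.71], [-2.7, 2.7]. Speed limits (rad/s): [2.57, 2.57, 3.14, 3.14, 3.14, 3.14].

## Interface

Orientations are given as a unit quaternion [w, x, y, z].
In Python, from rig import get_state, get_image, sign_off, find_in, place_of, nose_length gives the robot as it stands.
- The arm moves only by the tool apply_moves, never from a script. Its argument "deltas" is one flat list of numbers, 5 for each row, row after row: the finger opening in mm, from 0 to 85.4, then the shift along the tool's x, y, z in mm, then the turn about the tool's z in degrees. A call has 1 to 12 rows; each row is the pose to reach, as a shift and turn from the pose commanded when the call began, along the tool's axes at that moment; what a row does not reach only later rows make up. A row lasts 1/12 s, in which the tool goes at most 41.7 mm and 7.16 degrees, less where a joint would pass 70% of its speed; a pose out of reach is approached as far as the arm can. A call with a gripper value outside its range is refused whole. The fingers move at their own pace and stop on an object; "squeeze" is the grip in N (left out, the last holds). Time passes only in rows, so rows that repeat a pose let the fingers close. It gives the time, the measured TCP pose, the force, the opening and the grip force at its end, in the units of the state.
- get_state(): the state, without advancing time (a new reading comes with each control period).
- get_image(name): name is "scene" or "top"; returns a dict with "frame" (384x512x3 uint8, red, green, blue), "K" (3x3 intrinsics, pixels), "k1" (the pictures are not rectified: a ray, as slopes to the right and down, at radius r is drawn at 1 + k1 r^2 times it, then the intrinsics apply), "position" and "orientation" of the camera in the world. Camera axes: x right, y down, z forward; pixel columns grow to the right and rows downward; lengths in m; the calibration is good to about 2 mm. A picture is of the moment at which its call begins. There is no depth.
- sign_off(): hands the job in; it is judged then, once.
Trained networks look in a picture, given as the dict that the camera call returned (one of the last four; its "shot" number tells which), for a name from the list of things; names that differ only in an ending like _2 or _b are one class to them, and where a whole thing is asked for, a point or a joint stands for the part that bears it (a point fixed in the world has none). Each returns a list of dicts, best first, with "score" (0 to 1); they miss things now and then, are a little off and sometimes report something else, mostly with a low value. They report only what shows in the picture. A call takes as long as a camera call. They do not tell look-alikes from the thing itself.
- find_in(query, picture): "point" ([column, row] in pixels, amid what is visible of it).
- place_of(query, picture): "point" ([column, row] in pixels: a listed point, or the origin of a listed thing).
The state is a dict: "clock": time; "qpos": joint angles; "qd": joint speeds; "effort": joint torques, N m; "position": TCP position; "ee_rot": TCP orientation; "contact_force": force on the tool from outside, world axes, zero at the start; "moment": the same for the moment, N m; "width": finger opening in m; "gripper_force": force on a finger pad.
Only numpy, scipy, OpenCV 4.12 (cv2) and the standard library are available. Lean on these libraries where they do the work, as an engineer would, in place of code of your own. Each camera call takes 0.05 s, during which the arm holds its last target. There are 200 camera calls.

## Working session

There is one attempt and no reset: what is moved stays moved. The work goes in short steps, Python scripts to look and compute and a tool call to move; the robot and the scene stay as the last step left them, time stands still between calls to the robot, and variables do not carry over. Pictures are saved under pics/ and viewed, at most 10 in all, crops included, and the job is handed in when it is done.

Besides the shell and the picture viewer there is one more tool, called after "Request:" by a JSON object that holds its "op" and its "data". apply_moves: Moves the arm, as the interface text tells. Its arguments: {"type":"object","properties":{"deltas":{"type":"array"},"squeeze":{"type":"number"}},"required":["deltas"]}

```bash
mkdir -p pics
cat > h.py <<'E'
import numpy as np, cv2
from scipy.spatial.transform import Rotation as R
from rig import *
def rot(q): return R.from_quat([q[1],q[2],q[3],q[0]]).as_matrix()
def to_world(im,p,z):
    K=np.array(im["K"]);k=im["k1"]
    d=np.array([(p[0]-K[0,2])/K[0,0],(p[1]-K[1,2])/K[1,1]]);u=d.copy()
    for _ in range(20): u=d/(1+k*(u@u))
    r=rot(im["orientation"])@np.array([u[0],u[1],1]);c=np.array(im["position"])
    return (c+r*(z-c[2])/r[2])
def to_px(im,X):
    K=np.array(im["K"]);v=rot(im["orientation"]).T@(np.array(X)-im["position"])
    u=v[:2]/v[2];u=u*(1+im["k1"]*(u@u));return np.array([K[0,0]*u[0]+K[0,2],K[1,1]*u[1]+K[1,2]])
def save(im,n): cv2.imwrite("pics/"+n,im["frame"][:,:,::-1])
E
python3 - <<'E'
from h import *
s=get_state();print(s["position"],s["ee_rot"],nose_length, s["clock"])
ims={n:get_image(n) for n in("scene","top")}
cv2.imwrite("pics/a.png",np.vstack([ims["scene"]["frame"],ims["top"]["frame"]])[:,:,::-1]) if 0 else None
for n,im in ims.items():
    save(im,n+".png");print(n,im["position"],rot(im["orientation"])[:,2])
    for q,z in(("mill",0),("pin",.086),("plate",.088),("notch",.088),("peg_top",.126),("hub_top",.114)):
        for d in place_of(q,im)[:4]: print(q,np.round(d["point"],1),round(d["score"],2),np.round(to_world(im,d["point"],z),3))
E
```

```text
[ 0.22682724 -0.52782164  0.24742487] [-9.30871004e-04  9.79488363e-01  2.01498569e-01 -8.38334915e-05] 0.017 0.0
scene [1.22835275 0.23564134 0.90299526] [-0.64298368 -0.22816215 -0.73110466]
mill [353.2 186.6] 0.91 [0.302 0.255 0.   ]
mill [298.6 304.6] 0.65 [0.772 0.196 0.   ]
mill [261.9 213.7] 0.56 [0.518 0.007 0.   ]
pin [382.2 175.3] 0.83 [0.309 0.331 0.086]
pin [333.3 299.4] 0.64 [0.775 0.273 0.086]
pin [285.4 203.9] 0.63 [0.528 0.08  0.086]
plate [265.8 193.6] 0.86 [0.511 0.015 0.088]
notch [244.7 189.8] 0.71 [ 0.518 -0.049  0.088]
peg_top [279.3 186.2] 0.88 [0.504 0.052 0.126]
peg_top [264.2 214.1] 0.31 [0.616 0.045 0.126]
top [ 0.32077368 -0.01357033  1.51788271] [ 0.15228625  0.00861212 -0.98829891]
mill [174.8 274.7] 0.82 [0.298 0.271 0.   ]
mill [195.3 134.7] 0.67 [0.768 0.21  0.   ]
mill [258.  203.4] 0.61 [ 0.53  -0.002  0.   ]
pin [233.1 203.5] 0.95 [0.518 0.076 0.086]
pin [149.5 276.8] 0.95 [0.293 0.333 0.086]
pin [172.7 122.3] 0.81 [0.785 0.271 0.086]
plate [253.7 204.9] 0.85 [0.513 0.011 0.088]
notch [270.4 199.9] 0.96 [ 0.528 -0.041  0.088]
peg_top [241.  202.9] 0.66 [0.514 0.049 0.126]
```

```bash
python3 -c "
import cv2,numpy as np
a=cv2.imread('pics/scene.png');b=cv2.imread('pics/top.png')
cv2.imwrite('pics/both.png',np.vstack([a,b])[:, :] if 0 else cv2.resize(np.hstack([a,b]),(800,300)))"
```

```text
(no output)
```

View pics/top.png

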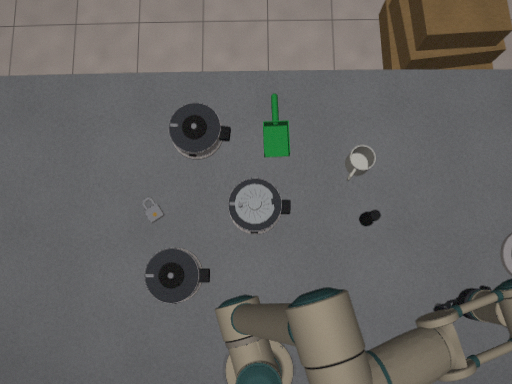

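View pics/scene.png

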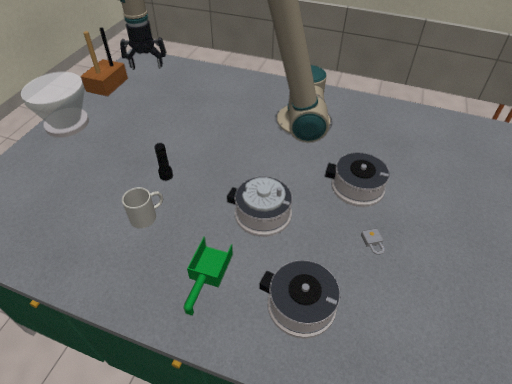

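Three mill-like things: top view pixels (195,130), (256,205) and (172,275). The one meant is at (256,205): it is farthest to the right (lowest y), and it alone carries the aluminium plate. I'll confirm it in a crop.

Run:
```python
import cv2,numpy as np
a=cv2.imread('pics/scene.png')[165:235,220:300];b=cv2.imread('pics/top.png')[170:240,220:300]
f=lambda i:cv2.resize(i,(400,350),interpolation=cv2.INTER_CUBIC)
cv2.imwrite('pics/crop.png',np.hstack([f(a),f(b)]))
```

```text
(no output)
```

View pics/crop.png

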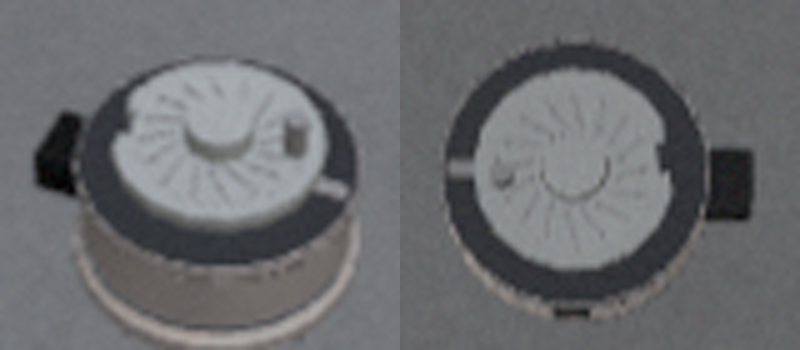

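Left crop (scene) shows the plate with its hub, the peg at crop (295,135) and the pin at (330,187). Right crop (top) shows pin, peg, hub and notch nearly in one line, with the black spout opposite the pin. So this is the mill, with the plate nearly 180° out.

Run:
```python
from h import *
im=get_image("top");im2=get_image("scene")
g=lambda x,y:np.array([220+x/5,170+y/5])-.4
w=lambda p,z,i=im:to_world(i,p,z)
# plate disc edges at top face, deck edges
print("plate",[np.round(w(g(*p),.098),4)for p in((473,168),(672,168),(572,67),(572,270))])
print("deck",[np.round(w(g(*p),.08),4)for p in((445,170),(708,170),(576,42),(576,298))])
print("pin out",w(g(455,168),.085),"notch",w(g(660,158),.098),"spout mid",w(g(752,185),.07))
for i in(im,im2):
  for q,z in(("pin",.086),("notch",.088),("peg_top",.126),("hub_top",.114)):
    for d in place_of(q,i)[:3]: 
        p=w(d["point"],z,i)
        if abs(p[1])<.1: print(q,round(d["score"],2),np.round(p,4))
```

```text
plate [array([ 0.5153, -0.1769,  0.098 ]), array([ 0.5141, -0.3005,  0.098 ]), array([ 0.5784, -0.2405,  0.098 ]), array([ 0.4513, -0.2363,  0.098 ])]
deck [array([ 0.5167, -0.1613,  0.08  ]), array([ 0.5151, -0.3268,  0.08  ]), array([ 0.5977, -0.2464,  0.08  ]), array([ 0.4354, -0.2411,  0.08  ])]
pin out [ 0.51718805 -0.16712556  0.085     ] notch [ 0.52046319 -0.2932886   0.098     ] spout mid [ 0.50659949 -0.35645128  0.07      ]
pin 0.71 [0.5269 0.0762 0.086 ]
notch 0.87 [ 0.5268 -0.0438  0.088 ]
peg_top 0.92 [0.5136 0.0502 0.126 ]
hub_top 0.55 [0.5136 0.005  0.114 ]
pin 0.88 [0.5263 0.0794 0.086 ]
notch 0.94 [ 0.5186 -0.0471  0.088 ]
peg_top 0.92 [0.5024 0.0634 0.126 ]
hub_top 0.88 [0.5194 0.0073 0.114 ]
```

The deck and plate figures there are wrong, because I left the crop's 400 px offset in. Redoing that and planning the arc.

Run:
```python
from h import *
im=get_image("top")
g=lambda x,y:np.array([220+(x-400)/5,170+y/5])-.4
w=lambda p,z:to_world(im,p,z)[:2]
P=np.mean([w(g(*p),.098)for p in((473,168),(672,168),(572,67),(572,270))],0)
D=np.mean([w(g(*p),.08)for p in((445,170),(708,170),(576,42),(576,298))],0)
print("plate",P,"deck",D)
C=(P+D)/2
ang=lambda p:np.round(np.degrees(np.arctan2(*(p-C)[::-1])),1)
for n,p,z in(("pin out",(455,168),.085),("notch",(660,158),.098),("spout",(752,185),.07)): print(n,w(g(*p),z),ang(w(g(*p),z)))
for q,z in(("pin",.086),("notch",.088),("peg_top",.126)):
  for d in place_of(q,im)[:3]:
    p=w(d["point"],z)
    if abs(p[1])<.1: print(q,p,ang(p))
s=get_state();print(s["qpos"],s["position"])
```

```text
plate [0.51710253 0.00973598] deck [0.51858335 0.00753378]
pin out [0.51952419 0.0834569 ] 88.7
notch [ 0.5228103  -0.04482614] -84.7
spout [ 0.50901283 -0.10336841] -94.5
pin [0.5161667  0.07711779] 91.4
notch [ 0.52864838 -0.04604013] -78.8
notch [0.52088474 0.07041698] 87.2
peg_top [ 0.75061597 -0.05403436] -15.1
[-1.28599961e+00  2.75920957e-01  1.50491562e+00 -6.54150085e-06
  1.36071110e+00 -1.20987715e-01] [ 0.22698093 -0.52832729  0.24830981]
```

Mill centre is about (0.518, 0.0085), pin direction about 88° and peg about 97°, so the peg needs about +171° anticlockwise. I'll travel high to above the peg, jaws 40 mm open and yaw −55°.

Request:
{"op": "apply_moves", "data": {"deltas": [40, 41, -35, 2, 6.5, 40, 82, -70, 4, 13, 40, 123, -105, 6, 19.5, 40, 164, -140, 8, 26, 40, 205, -175, 10, 32.5, 40, 246, -210, 12, 39, 40, 287, -245, 14, 45.5, 40, 328, -280, 16, 52, 40, 369, -315, 18, 58.5, 40, 410, -350, 20, 65, 40, 451, -385, 20, 71.5, 40, 491, -420, 20, 78]}}

```text
clock: 2.4
position: [0.4304, -0.1177, 0.2325]
ee_rot: [0.0, 0.9, -0.436, 0.0]
contact_force: [0.3, -0.2, 0.2]
width: 0.0402
gripper_force: 0.0
```

```bash
cat >> h.py <<'E'
def psi():
    q=get_state()["ee_rot"];return np.degrees(2*np.arctan2(q[2],q[1]))
def delta(x,y,z,ps):
    s=get_state();r=rot(s["ee_rot"]);d=r.T@(np.array([x,y,z])-s["position"])*1000
    t=-(ps-psi());t=(t+180)%360-180
    return np.round([*d,t],1)
E
python3 - <<'E'
from h import *
s=get_state();print(s["position"],psi(),s["qd"],delta(.513,.052,.2,-55))
E
```

```text
[ 0.43035051 -0.11772905  0.23246689] -51.690182705799565 [ 0.94744848  0.11110003 -0.1083999  -0.00505956 -0.01407365  2.17451601] [ -82.  -170.1   32.4    3.3]
```

Request:
{"op": "apply_moves", "data": {"deltas": [40, -20, -37, 8, 1, 40, -40, -75, 16, 2, 40, -60, -112, 24, 3, 40, -75, -145, 32, 3, 40, -82, -170, 32, 3, 40, -82, -170, 32, 3, 40, -82, -170, 32, 3, 40, -82, -170, 32, 3]}}

```text
clock: 3.07
position: [0.5111, 0.0504, 0.2002]
ee_rot: [0.001, 0.89, -0.457, -0.0]
contact_force: [0.9, -0.5, 0.3]
width: 0.0402
gripper_force: 0.0
```

Run:
```python
from h import *
s=get_state();print(s["position"],psi(),np.abs(s["qd"]).max(),delta(.513,.052,.127,-55))
for n in("scene","top"):
  im=get_image(n);save(im,n+"2.png")
  for d in place_of("peg_top",im)[:2]:print(n,d["score"],d["point"],to_world(im,d["point"],.126))
a=cv2.imread('pics/scene2.png')[110:230,200:320];b=cv2.imread('pics/top2.png')[145:265,195:315]
f=lambda i:cv2.resize(i,(400,400),interpolation=cv2.INTER_CUBIC)
cv2.imwrite('pics/c2.png',np.hstack([f(a),f(b)]))
```

```text
[0.51111285 0.05038741 0.20018535] -54.368167459655915 0.02261194970251259 [-0.2 -2.6 73.2  0.6]
scene 0.96 [278.6, 186.8] [0.50664106 0.05071592 0.126     ]
scene 0.23 [282.0, 201.9] [0.5582478  0.07680554 0.126     ]
top 0.65 [239.5, 203.6] [0.51235828 0.05356491 0.126     ]
```

View pics/c2.png

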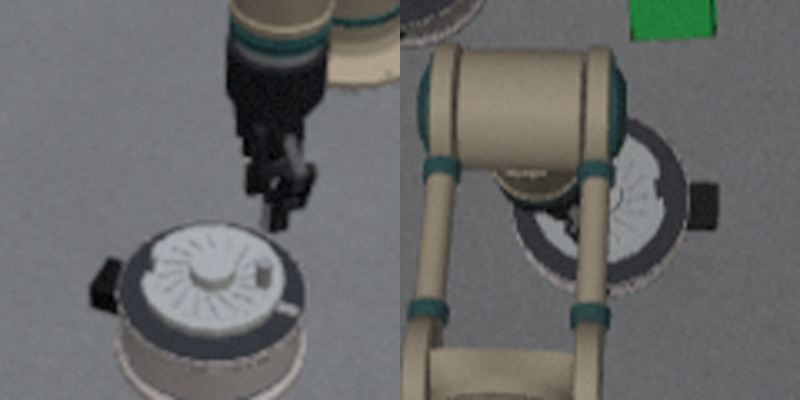

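The jaws hang above the peg (scene crop (265,275)), clear of the hub. Descending around the peg.

Request:
{"op": "apply_moves", "data": {"deltas": [40, 0, -1, 25, 0, 40, 0, -1, 45, 0, 40, 0, -1, 60, 0, 40, 0, -1, 70, 0, 40, 0, -1, 73, 0, 40, 0, -1, 73, 0, 26, 0, -1, 73, 0, 22, 0, -1, 73, 0, 22, 0, -1, 73, 0, 22, 0, -1, 73, 0, 22, 0, -1, 73, 0]}}

```text
clock: 4.18
position: [0.5127, 0.0514, 0.1278]
ee_rot: [-0.0, 0.889, -0.457, 0.001]
contact_force: [-0.3, -0.7, 0.4]
width: 0.022
gripper_force: 0.0
```

```bash
cat > arc.py <<'E'
from h import *
import sys
# rows of tool path: centre C, radius, phi list -> deltas from present
C=np.array([.518,.0085]);rad=.045
p0,p1,n,z=map(float,sys.argv[1:5]);n=int(n);w=sys.argv[5] if len(sys.argv)>5 else "22"
out=[]
for k in range(1,n+1):
    f=p0+(p1-p0)*k/n;a=np.radians(f)
    out+=[w+", "+", ".join(f"{v:.0f}" for v in delta(C[0]+rad*np.cos(a),C[1]+rad*np.sin(a),z,max(f-180,-54)))]
s=get_state();v=s["position"][:2]-C
print(s["position"],psi(),"phi",np.degrees(np.arctan2(v[1],v[0])),"r",np.hypot(*v),s["contact_force"],s["width"]);print(", ".join(out))
E
python3 arc.py 96 138 12 .127
```

```text
[0.51267777 0.05140195 0.12777398] -54.39046698381928 phi 97.07173856478428 r 0.0432308115161705 [-0.29329175 -0.69265963  0.3586433 ] 0.0219887643735678
22, -2, 1, 1, -0, 22, -4, 3, 1, -0, 22, -4, 6, 1, -0, 22, -5, 8, 1, -0, 22, -6, 11, 1, -0, 22, -6, 14, 1, -0, 22, -7, 17, 1, -0, 22, -7, 19, 1, -0, 22, -7, 22, 1, -2, 22, -7, 25, 1, -5, 22, -6, 28, 1, -9, 22, -6, 30, 1, -12
```

Request:
{"op": "apply_moves", "data": {"deltas": [22, -2, 1, 1, 0, 22, -3, 3, 1, 0, 22, -4, 6, 1, 0, 22, -5, 8, 1, 0, 22, -6, 11, 1, 0, 22, -6, 14, 1, 0, 22, -7, 17, 1, 0, 22, -7, 19, 1, 0, 22, -7, 22, 1, -2, 22, -7, 25, 1, -5, 22, -6, 28, 1, -9, 22, -6, 30, 1, -12]}}

```text
clock: 5.18
position: [0.4841, 0.0382, 0.1263]
ee_rot: [0.0, 0.933, -0.36, 0.0]
contact_force: [1.5, 0.7, -0.1]
width: 0.0225
gripper_force: 0.6
```

```bash
python3 arc.py 138 182 12 .127
```

```text
[0.48408962 0.03823594 0.12630932] -42.21362656383474 phi 138.75254585721652 r 0.04510144050640519 [ 1.46887074  0.73945971 -0.10401505] 0.02245968186072734
22, 0, 2, -1, -4, 22, 0, 5, -1, -8, 22, 1, 8, -1, -11, 22, 2, 11, -1, -15, 22, 2, 14, -1, -18, 22, 3, 16, -1, -22, 22, 5, 19, -1, -26, 22, 6, 21, -1, -30, 22, 7, 24, -1, -33, 22, 9, 26, -1, -37, 22, 11, 28, -1, -40, 22, 13, 31, -1, -44
```

Request:
{"op": "apply_moves", "data": {"deltas": [22, 0, 2, 0, -4, 22, 0, 5, 0, -8, 22, 1, 8, 0, -11, 22, 2, 11, 0, -15, 22, 2, 14, 0, -18, 22, 3, 16, 0, -22, 22, 5, 19, 0, -26, 22, 6, 21, 0, -30, 22, 7, 24, 0, -33, 22, 9, 26, 0, -37, 22, 11, 28, 0, -40, 22, 13, 31, 0, -44]}}

```text
clock: 6.18
position: [0.4726, 0.0068, 0.1263]
ee_rot: [0.0, 1.0, 0.015, -0.001]
contact_force: [0.5, 1.1, -0.2]
width: 0.022
gripper_force: 0.7
```

```bash
python3 arc.py 182 226 12 .127
```

```text
[0.47256565 0.0068107  0.12625712] 1.7735742506637264 phi -177.87065780730524 r 0.04546574921317389 [ 0.52045524  1.07274577 -0.17499931] 0.021974357385641755
22, 1, 3, -1, -4, 22, 1, 6, -1, -8, 22, 1, 8, -1, -11, 22, 2, 11, -1, -15, 22, 3, 14, -1, -19, 22, 4, 17, -1, -22, 22, 5, 19, -1, -26, 22, 6, 22, -1, -30, 22, 8, 24, -1, -33, 22, 10, 27, -1, -37, 22, 11, 29, -1, -41, 22, 13, 31, -1, -44
```

Request:
{"op": "apply_moves", "data": {"deltas": [22, 0, 3, 0, -4, 22, 1, 6, 0, -8, 22, 1, 8, 0, -11, 22, 2, 11, 0, -15, 22, 3, 14, 0, -19, 22, 4, 17, 0, -22, 22, 5, 19, 0, -26, 22, 6, 22, 0, -30, 22, 8, 24, 0, -33, 22, 10, 27, 0, -37, 22, 11, 29, 0, -41, 22, 13, 31, 0, -44]}}

```text
clock: 7.18
position: [0.4858, -0.0239, 0.1261]
ee_rot: [-0.0, 0.921, 0.389, -0.001]
contact_force: [-1.0, 1.3, 1.0]
width: 0.022
gripper_force: 0.8
```

```bash
python3 arc.py 226 266 12 .127
```

```text
[ 0.48584208 -0.02387746  0.12612148] 45.78926311508115 phi -134.8050963447333 r 0.04563366842748198 [-1.00236761  1.34231473  1.03249247] 0.022030742479486897
22, 1, 3, -1, -4, 22, 1, 6, -1, -7, 22, 1, 8, -1, -10, 22, 2, 11, -1, -14, 22, 3, 14, -1, -17, 22, 3, 16, -1, -20, 22, 4, 18, -1, -24, 22, 6, 21, -1, -27, 22, 7, 23, -1, -30, 22, 8, 25, -1, -34, 22, 10, 28, -1, -37, 22, 11, 30, -1, -40
```

Request:
{"op": "apply_moves", "data": {"deltas": [22, 0, 3, 0, -4, 22, 1, 6, 0, -7, 22, 1, 8, 0, -10, 22, 2, 11, 0, -14, 22, 3, 14, 0, -17, 22, 3, 16, 0, -20, 22, 4, 18, 0, -24, 22, 6, 21, 0, -27, 22, 7, 23, 0, -30, 22, 8, 25, 0, -34, 22, 10, 28, 0, -37, 22, 11, 30, 0, -40]}}

```text
clock: 8.18
position: [0.515, -0.0372, 0.126]
ee_rot: [-0.001, 0.733, 0.681, -0.001]
contact_force: [-1.9, 0.9, -1.3]
width: 0.022
gripper_force: 0.5
```

```bash
python3 arc.py 266 274 4 .127
python3 - <<'E'
from h import *
C=np.array([.518,.0085])
for n in("scene","top"):
  im=get_image(n);save(im,n+"3.png")
  for q,z in(("pin",.086),("notch",.088),("peg_top",.126),("hub_top",.114)):
    for d in place_of(q,im)[:3]:
      p=to_world(im,d["point"],z)[:2]
      if np.hypot(*(p-C))<.1:print(n,q,round(d["score"],2),np.round(d["point"]),np.round(p,4),np.degrees(np.arctan2(*(p-C)[::-1])).round(1))
a=cv2.imread('pics/scene3.png')[165:235,220:300]
b=cv2.imread('pics/top3.png')[170:240,220:300]
f=lambda i:cv2.resize(i,(400,350),interpolation=cv2.INTER_CUBIC)
cv2.imwrite('pics/c3.png',np.hstack([f(a),f(b)]))
E
```

```text
[ 0.51497687 -0.03715908  0.1259842 ] 85.76569106025477 phi -93.78808042292934 r 0.04575905469860387 [-1.88434629  0.90131303 -1.28070984] 0.02199174273867868
22, 1, 1, -1, -2, 22, 1, 3, -1, -4, 22, 1, 4, -1, -6, 22, 1, 6, -1, -8
scene pin 0.71 [260. 190.] [ 0.502  -0.0053] -139.1
scene notch 0.8 [280. 200.] [0.5223 0.062 ] 85.4
scene peg_top 0.59 [250. 180.] [ 0.5097 -0.0363] -100.5
scene hub_top 0.63 [264. 190.] [0.5201 0.0124] 62.3
top pin 0.95 [234. 202.] [0.5243 0.0721] 84.3
top notch 0.92 [234. 199.] [0.5326 0.0735] 77.3
top peg_top 0.93 [269. 202.] [ 0.5149 -0.0372] -93.9
top peg_top 0.49 [254. 202.] [0.5169 0.0088] 166.2
top hub_top 0.89 [254. 206.] [0.5074 0.009 ] 177.0
```

View pics/c3.png

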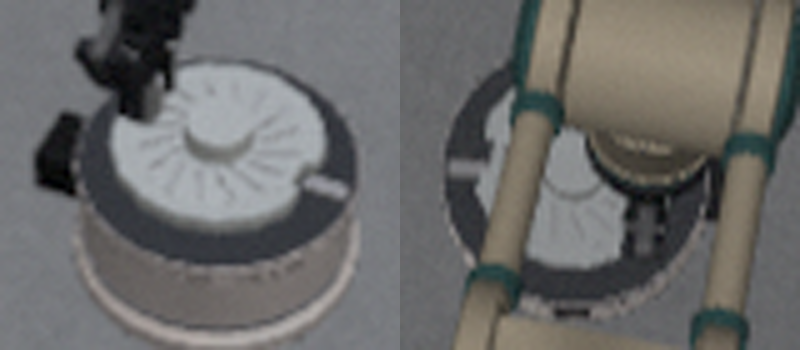

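The notch (scene crop (310,175), top crop (483,160)) is about 6° short of the pin (scene (327,185), top (462,168)). Nudging it on, then lifting the hand clear for an unblocked view.

Request:
{"op": "apply_moves", "data": {"deltas": [22, 0, 1, 0, -2, 22, 0, 3, 0, -4, 22, 1, 4, 0, -5, 22, 1, 5, 0, -6, 22, 1, 5, 0, -6, 22, 1, 5, 0, -6]}}

```text
clock: 9.18
position: [0.5214, -0.036, 0.1263]
ee_rot: [0.0, 0.697, 0.717, 0.0]
contact_force: [-0.1, -1.6, 0.5]
width: 0.0217
gripper_force: 0.4
```

```bash
python3 arc.py 272 276 2 .127
```

```text
[ 0.52137248 -0.03597928  0.12625839] 91.58251865557676 phi -85.66405450103541 r 0.04460695353923053 [-0.135504   -1.56956174  0.47674006] 0.02173208044460316
22, -0, -0, -1, -2, 22, -0, 1, -1, -4
```

Request:
{"op": "apply_moves", "data": {"deltas": [22, 0, -3, 0, 0, 22, 0, -3, -25, 0, 22, 0, -3, -60, 0, 22, 0, -3, -90, 0, 22, -35, -3, -90, 0, 22, -70, -3, -90, 0, 22, -105, -3, -90, 0, 22, -140, -3, -90, 0, 22, -160, -3, -90, 0, 22, -160, -3, -90, 0, 22, -160, -3, -90, 0]}}

```text
clock: 10.1
position: [0.5228, -0.1968, 0.2162]
ee_rot: [0.0, 0.698, 0.716, 0.0]
contact_force: [0.3, 1.2, -0.4]
width: 0.0221
gripper_force: 0.0
```

```bash
cat > look.py <<'E'
from h import *
import sys
outs=[]
for n in("top","scene"):
  im=get_image(n);fr=im["frame"]
  for d in place_of("notch",im)[:3]+place_of("pin",im)[:3]: 
      p=to_world(im,d["point"],.086);print(n,np.round(p,4),round(d["score"],2)) if np.hypot(p[0]-.518,p[1]-.0085)<.1 else 0
  x0,y0,s=(.518,.0085,7) # orthophoto 100mm wide about pin, deck-level
  for z in(.098,.086):
    X,Y=np.meshgrid(np.linspace(.05,-.05,100),np.linspace(.09,-.01,100))
    px=np.array([to_px(im,(x0+a,y0+b,z)) for a,b in zip(X.ravel(),Y.ravel())],np.float32).reshape(100,100,2)
    o=cv2.remap(fr,px,None,cv2.INTER_CUBIC)[:,:,::-1]
    o=cv2.resize(o,(300,300),interpolation=cv2.INTER_CUBIC)
    cv2.line(o,(150,0),(150,300),(0,0,255),1);outs.append(o)
cv2.imwrite(sys.argv[1],np.vstack([np.hstack(outs[:2]),np.hstack(outs[2:])]))
E
python3 look.py pics/o1.png
```

```text
top [0.5241 0.0771 0.086 ] 0.75
top [0.5147 0.0157 0.086 ] 0.63
top [0.517  0.0687 0.086 ] 0.62
top [0.5256 0.0749 0.086 ] 0.9
scene [0.5134 0.0618 0.086 ] 0.76
```

View pics/o1.png

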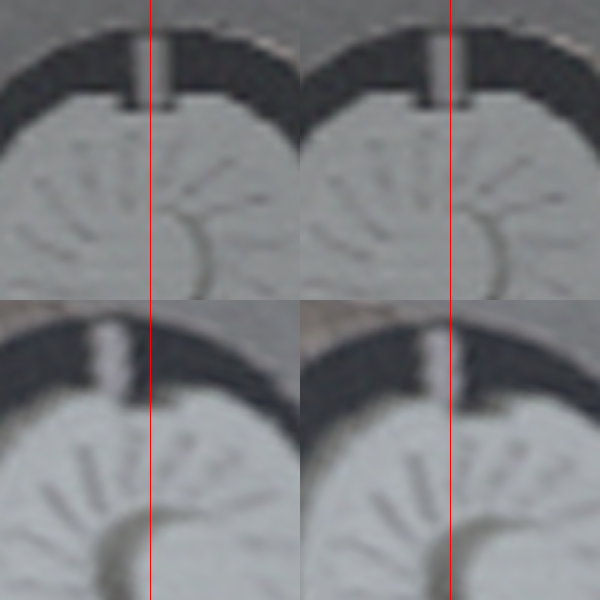

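In the top view the pin (columns 134–171) sits inside the notch (118–177), with a dark gap on either side; the notch is within about 2° of lined up. Next: close the jaws and press the hub middle.

Run:
```python
from h import *
print(delta(.518,.0085,.150,psi()),psi(),get_state()["contact_force"])
```

```text
[203.4   1.2  66.4   0. ] 91.68970423154356 [ 0.20485782  0.81098934 -1.02229293]
```

Request:
{"op": "apply_moves", "data": {"deltas": [0, 35, 0, 0, 0, 0, 70, 0, 0, 0, 0, 105, 1, 0, 0, 0, 140, 1, 0, 0, 0, 175, 1, 0, 0, 0, 203, 1, 10, 0, 0, 203, 1, 30, 0, 0, 203, 1, 50, 0, 0, 203, 1, 66, 0, 0, 203, 1, 76, 0, 0, 203, 1, 80, 0, 0, 203, 1, 80, 0]}}

```text
clock: 11.4
position: [0.5176, 0.0072, 0.1356]
ee_rot: [-0.001, 0.697, 0.717, -0.0]
contact_force: [-0.7, 0.1, 0.6]
width: 0.0001
gripper_force: 0.0
```

Request:
{"op": "apply_moves", "data": {"deltas": [0, 0, 0, 1, 0, 0, 0, 0, 2, 0, 0, 0, 0, 3, 0, 0, 0, 0, 4, 0, 0, 0, 0, 5, 0, 0, 0, 0, 6, 0, 0, 0, 0, 7, 0, 0, 0, 0, 7, 0, 0, 0, 0, 7, 0]}}

```text
clock: 12.15
position: [0.5183, 0.0068, 0.1301]
ee_rot: [0.0, 0.697, 0.717, 0.0]
contact_force: [-0.7, 0.2, 5.4]
width: -0.0002
gripper_force: 2.7
```

Request:
{"op": "apply_moves", "data": {"deltas": [0, 0, 0, 1, 0, 0, 0, 0, 2, 0, 0, 0, 0, 3, 0, 0, 0, 0, 4, 0, 0, 0, 0, 4, 0]}}

```text
clock: 12.57
position: [0.5183, 0.0068, 0.1264]
ee_rot: [0.001, 0.697, 0.717, 0.0]
contact_force: [-1.4, -0.8, 6.5]
width: -0.0002
gripper_force: 3.4
```

Request:
{"op": "apply_moves", "data": {"deltas": [0, 0, 0, 1, 0, 0, 0, 0, 2, 0, 0, 0, 0, 3, 0, 0, 0, 0, 4, 0, 0, 0, 0, 4, 0]}}

```text
clock: 12.98
position: [0.5183, 0.0068, 0.123]
ee_rot: [0.001, 0.697, 0.717, 0.0]
contact_force: [-3.2, 0.5, 11.2]
width: -0.0001
gripper_force: 5.5
```

Request:
{"op": "apply_moves", "data": {"deltas": [0, 0, 0, 1, 0, 0, 0, 0, 1.5, 0, 0, 0, 0, 2, 0, 0, 0, 0, 2, 0]}}

```text
clock: 13.32
position: [0.5183, 0.0068, 0.123]
ee_rot: [0.001, 0.697, 0.717, 0.001]
contact_force: [-6.4, -0.3, 24.4]
width: 0.0001
gripper_force: 11.8
```

Hard stop at z = 0.123, which is 8 mm down: the plate is home. Retreating and checking.

Request:
{"op": "apply_moves", "data": {"deltas": [0, 0, 0, -10, 0, 0, 0, 0, -35, 0, 0, 0, 0, -70, 0, 0, 0, 0, -100, 0, 0, -35, 0, -100, 0, 0, -70, 0, -100, 0, 0, -105, 0, -100, 0, 0, -140, 0, -100, 0, 0, -180, 0, -100, 0, 0, -200, 0, -100, 0, 0, -200, 0, -100, 0, 0, -200, 0, -100, 0]}}

```text
clock: 14.32
position: [0.5235, -0.1939, 0.2189]
ee_rot: [-0.0, 0.698, 0.716, 0.0]
contact_force: [-1.0, -0.3, -0.2]
width: 0.0001
gripper_force: 0.0
```

Run:
```python
from h import *
print(get_state()["position"])
a=get_image("scene")["frame"][150:240,215:305];b=get_image("top")["frame"][165:245,220:300]
f=lambda i:cv2.resize(i,(400,400),interpolation=cv2.INTER_CUBIC)
cv2.imwrite('pics/end.png',np.hstack([f(a),f(b)])[:,:,::-1])
```

```text
[ 0.52346692 -0.19389177  0.21891348]
```

View pics/end.png

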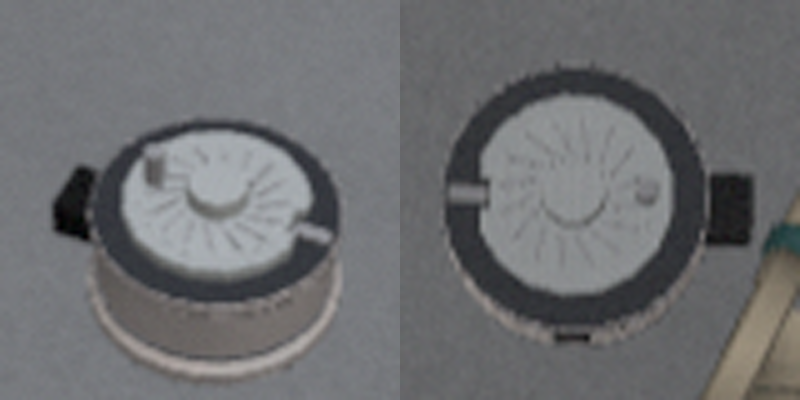

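The plate lies flush and level on the deck, with the pin seated in the notch (top crop (475,192)) and the peg on the spout side (648,190). Handing in.

```bash
python3 -c "
from rig import *
print(sign_off())"
```

```text
the job is handed in; nothing more can be done
None
```

The plate was pushed round by its peg until the notch stood over the pin, then pressed 8 mm down to a firm stop, fully home; the mug, padlock, torch and scoop were not touched, and the job was handed in at about 14 s.

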